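# Clear the stray capsules, then hold the feeder's pusher back for loading

## Robot

A 6-joint arm with a two-finger parallel gripper is mounted at the origin on the work surface. World frame = base frame: x ahead of the robot, y to its left, z up, the work surface at z = 0. Lengths are in mm, angles in degrees, forces in N, time in s.
With the tool pointing down it reaches from about 350 to 850 mm from the base axis. Payload 8.1 kg.
Tool frame: the origin (TCP) lies between the finger pads; the fingertips stand 17 mm ahead of it and the grasp point (between the pads) lies 2 mm behind it; z points along the fingers, y is the line along which they close (so a half turn about z gives the same grasp; the last joint's range is limited). The gripper opens to 85 mm and grips with 20 to 120 N. Pads are 22 mm wide; open, the fingers measure 114 mm over their backs; the gripper's body (76 mm by 85 mm) begins 54 mm behind the grasp point. The pads swing forward as they close: fully open they stand 13 mm farther back than shut.
Start: joints at [60.825, 7.471, 85.268, -0, 87.261, -4.893], TCP at [246.716, 546.934, 224.492] pointing down, gripper open.
Joint ranges: [-169.43, 169.43], [-51.17, 129.36], [1.28, 143.12], [-76.62, 256.62], [0, 156.53], [-152.29, 152.29]. Speed limits (degrees/s): [136.94, 136.94, 159.86, 180, 180, 180].

## Interface

Orientations are given as [roll, pitch, yaw] about the fixed x, y, z axes, in that order (R = Rz(yaw) Ry(pitch) Rx(roll)).
In Python, from bench import sense, snapshot, hand_in, trace, place_of gives the robot as it stands.
- The arm moves only by the shell command python3 -m handwheel 'ROWS' [FORCE]. ROWS is JSON, a list of rows, each a list of 7 numbers: the opening, from -1 (shut) to 1 (fully open), then the shift along the tool's x, y, z in cm, then the turn, a rotation vector about the tool's x, y, z in rad. A call has 1 to 12 rows; each row shifts and turns the commanded pose from where the row before left it, along the tool's axes as they then stand; what a row does not reach is not made up. A row lasts 1/12 s, in which the tool goes at most 41.7 mm and 7.16 degrees, less where a joint would pass 70% of its speed; a pose out of reach is approached as far as the arm can. A call with a gripper value outside its range is refused whole. The fingers move at their own pace and stop on an object; FORCE is the grip in N (left out, the last holds). Time passes only in rows, so rows that do not move let the fingers close. It gives the time, the measured TCP pose, the force, the opening and the grip force at its end, in the units of the state.
- sense(): the state, without advancing time (a new reading comes with each control period).
- snapshot(name): name is "scene" or "top" or "wrist"; returns a dict with "image" (400x640x3 uint8, red, green, blue), "intrinsics" (3x3 intrinsics, pixels), "k1" (the pictures are not rectified: a ray, as slopes to the right and down, at radius r is drawn at 1 + k1 r^2 times it, then the intrinsics apply), "R" (3x3) and "t" (3): a world point X has camera coordinates R X + t. Camera axes: x right, y down, z forward; pixel columns grow to the right and rows downward; lengths in mm; the calibration is good to about 2 mm. A picture is of the moment at which its call begins. There is no depth.
- hand_in(): hands the job in; it is judged then, once.
Trained networks look in a picture, given as the dict that the camera call returned (one of the last four; its "shot" number tells which), for a name from the list of things; names that differ only in an ending like _2 or _b are one class to them, and where a whole thing is asked for, a point or a joint stands for the part that bears it (a point fixed in the world has none). Each returns a list of dicts, best first, with "conf" (0 to 1); they miss things now and then, are a little off and sometimes report something else, mostly with a low value. They report only what shows in the picture. A call takes as long as a camera call.
- trace(picture, query): "pixels" (400x640 bool, what is visible of it).
- place_of(picture, query): "location" ([x, y, z] in mm, in world coordinates, good to about 4 mm: a listed point, or the origin of a listed thing).
The state is a dict: "time": time; "joint_pos": joint angles; "qd": joint speeds; "joint_efforts": joint torques, N m; "tool_pos": TCP position; "tcp_rot": TCP orientation; "ft_force": force on the tool from outside, world axes, zero at the start; "wrist_torque": the same for the moment, N m; "finger_gap": finger opening in mm; "grip_force": force on a finger pad.
Only numpy, scipy, OpenCV 4.12 (cv2) and the standard library are available. Lean on these libraries where they do the work, as an engineer would, in place of code of your own. Each camera call takes 0.05 s, during which the arm holds its last target. There are 200 camera calls.

## Task

I am about to refill the coffee-capsule feeder. First clear away the two capsules left standing on the worktop: stand the large one upright in the square dish and the small one upright in the round dish. Then pull the feeder's spring-return handle straight out until it stands over the white mark line and keep holding it there, finishing while still holding it, and leave the other things on the worktop where they are.

Things in the scene. Friction and masses are not known exactly. Their poses are not given: they have to be found in the camera images.
- big_capsule_center (a point): Large coffee capsule, bare aluminium, standing on its flange: flange 53 mm across and 3 mm thick at the bottom, straight round body 46 mm across from 4 to 36 mm up, tapering above to a flat top at 45 mm. About 30 g. This point is on its axis half-way up, 22.5 mm above its underside; z is its axis, up.
- small_capsule_center (a point): Small coffee capsule, bare aluminium, standing on its flange: flange 37 mm across and 2 mm thick at the bottom, nearly straight round body 31 mm across from 3 to 22 mm up, tapering above to a flat top at 29 mm. About 20 g. This point is on its axis half-way up, 14.5 mm above its underside; z is its axis, up.
- square_dish: Shallow square white ceramic dish, fixed, 120 x 120 mm outside, 20 mm high, walls 4 mm; the inner floor is 4 to 5 mm above the worktop. Origin: centre of its underside; x and y along its sides. The dish for the large capsule. It stands to the left or to the right of the capsule feeder.
- round_dish: Shallow round white ceramic dish, fixed, 120 mm across outside, 20 mm high, walls 4 mm; the inner floor is 5 mm above the worktop. Origin: centre of its underside. The dish for the small capsule. It stands on the other side of the feeder.
- feeder: Capsule feeder, fixed: open steel lane 250 mm long, 59 wide, 52 high on a black base plate 84 wide, 8 thick, that runs on 185 mm in front of the lane as a track for the pusher's handle. Origin: on the worktop under the middle of the lane's front face; x points from there along the middle of the lane, away from the robot; z up.
- pusher: Spring-return pusher: upright pale wooden handle plate 14 mm thick (x), 44 wide (y), 70 high, foot 12 mm above the worktop, on a 12 mm rod (axis 23 mm above the worktop) into the lane. Origin: centre of the plate's foot; x towards the lane. At rest 75 mm in front of the lane; pulls out along -x only, up to 100 mm. Spring 4 N at rest, 8 N at 60 mm, 11 N at 100 mm; springs back if let go.
- pusher_grip (a point): Point in the middle of the pusher's handle plate to take hold at, 60 mm above the worktop (48 mm above the plate's foot, 22 mm below its top). Axes as the pusher's.
- mark: The mark: thin white line across the black track, in front of the handle, with a white block (10 x 12 mm, 6 high) at each end, 35 mm either side of the middle. Fixed. Origin: middle of the line, 8 mm above the worktop; x along the track to the lane. The handle passes above it; it is at the mark when the middle of its thickness (pusher's origin) is over the line.
- salt: Bystander, to be left alone: a plain wooden salt shaker, 40 mm across, 70 mm tall.
- espresso_cup: Bystander, to be left alone: a white ceramic espresso cup, 64 mm across, 55 mm tall.
- teaspoon: Bystander, to be left alone: a steel teaspoon, 140 mm long, lying flat close to the robot.
- sugar_jar: Bystander, to be left alone: a glass sugar jar with wooden lid, 72 mm across, 85 mm tall.
- mug: Bystander, to be left alone: a grey mug, 80 mm across, 90 mm tall.
- spice_tin: Bystander, to be left alone: a round steel spice tin, 42 mm across, 45 mm tall.

How it is judged:
By the outcome, as a careful person would: the job done as asked, in the order asked, and still so for the second after the job is handed in, while the arm keeps its last pose, push and grip.
It also fails if it takes over 70 s, if anything falls off the work surface, if the arm or the gripper's body presses on something with over 40 N, if the wrist force passes 120 N, or if a joint passes its speed limit or range.

## Working session

There is one attempt and no reset: what is moved stays moved. The work goes in short steps, Python scripts to look and compute and a shell command to move; the robot and the scene stay as the last step left them, time stands still between calls to the robot, and variables do not carry over. Pictures are saved under pics/ and viewed, at most 10 in all, crops included, and the job is handed in when it is done.

```bash
mkdir -p pics; ls
cat > look.py <<'E'
from bench import sense, snapshot, place_of, trace
import numpy as np, cv2
def shot(n,f):
    s=snapshot(n); cv2.imwrite(f'pics/{f}.png',s['image'][:,:,::-1]); return s
E
python3 - <<'E'
from look import *
print(sense())
a=shot('scene','scene0'); b=shot('top','top0')
for q in ['big_capsule_center','small_capsule_center','square_dish','round_dish','feeder','pusher','pusher_grip','mark','salt','espresso_cup','teaspoon','sugar_jar','mug','spice_tin']:
  for n,p in (('s',a),('t',b)):
    r=place_of(p,q); print(q,n,[(np.round(d['location'],0).tolist(),round(d['conf'],2)) for d in r[:3]])
im=np.vstack([a['image'],b['image']])[:,:,::-1]
cv2.imwrite('pics/both0.png',cv2.resize(im,(480,600)))
E
```

```text
pics
{'time': 0.0, 'joint_pos': array([ 6.08253574e+01,  7.51594377e+00,  8.53304730e+01, -1.00661914e-03,
        8.72623744e+01, -4.89235988e+00]), 'qd': array([-0.0785405 ,  0.04130193, -0.05462308,  0.00260419,  0.00095098,
        0.07473016]), 'joint_efforts': array([ 1.77841426e-03, -5.69414377e+01, -5.00543153e+01, -3.38093532e-04,
        1.53535686e-02,  9.25244308e-05]), 'tool_pos': array([246.43553606, 546.42109861, 223.42430609]), 'tcp_rot': array([-1.79891519e+02, -8.27643207e-03,  1.55717758e+02]), 'ft_force': array([ 0.34977873, -0.38784887,  0.03844849]), 'wrist_torque': array([ 0.00603837, -0.02107999,  0.02787645]), 'grip_force': 0.0, 'finger_gap': 85.17246934472443}
big_capsule_center s [([439.0, -209.0, 18.0], 0.62), ([395.0, 60.0, -5.0], 0.21)]
big_capsule_center t [([442.0, -210.0, 17.0], 0.72)]
small_capsule_center s [([437.0, 274.0, 13.0], 0.59)]
small_capsule_center t [([429.0, 273.0, 16.0], 0.43)]
square_dish s [([592.0, 299.0, -3.0], 0.7)]
square_dish t [([588.0, 297.0, -0.0], 0.82), ([429.0, 273.0, 15.0], 0.74), ([496.0, -430.0, 3.0], 0.54)]
round_dish s 
[... 246 characters left out ...]
 12.0], 0.86)]
pusher_grip s [([578.0, 50.0, 60.0], 0.91)]
pusher_grip t [([587.0, 54.0, 56.0], 0.59)]
mark s [([582.0, 54.0, 13.0], 0.41), ([538.0, 55.0, 5.0], 0.37)]
mark t [([540.0, 55.0, 6.0], 0.48)]
salt s [([510.0, 421.0, -2.0], 0.78)]
salt t [([511.0, 427.0, -1.0], 0.77)]
espresso_cup s [([493.0, -431.0, -1.0], 0.81)]
espresso_cup t [([497.0, -427.0, 1.0], 0.55)]
teaspoon s [([399.0, -68.0, 0.0], 0.92)]
teaspoon t [([401.0, -72.0, 0.0], 0.81)]
sugar_jar s [([760.0, 216.0, 1.0], 0.92)]
sugar_jar t [([441.0, -214.0, 20.0], 0.68), ([757.0, 209.0, 1.0], 0.63)]
mug s [([771.0, -212.0, -1.0], 0.91)]
mug t [([766.0, -206.0, 0.0], 0.65)]
spice_tin s []
spice_tin t [([397.0, 58.0, 0.0], 0.69)]
```

View pics/top0.png

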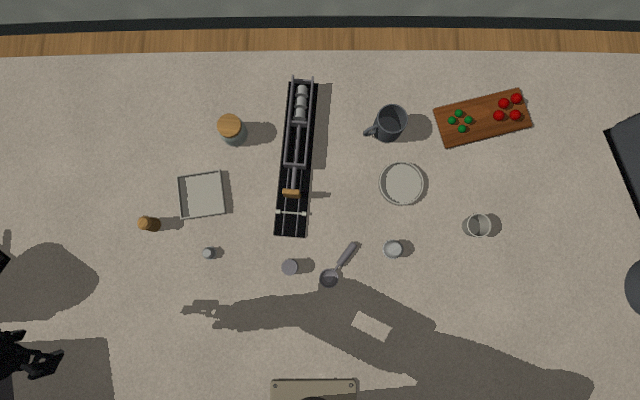

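View pics/scene0.png

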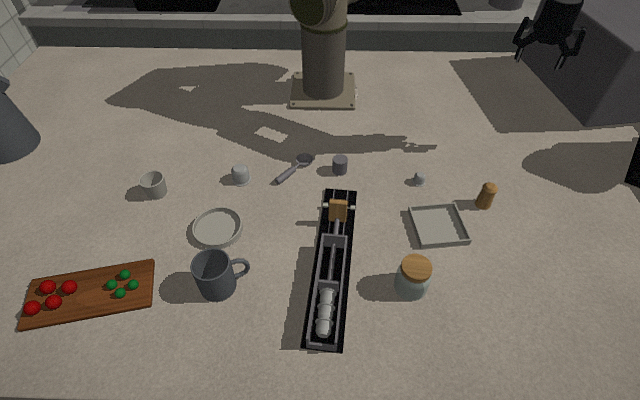

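Both views agree: in the top view the large capsule is at (393,249), the small one at (208,253), the square dish at (202,195), the round dish at (402,184) and the handle at (291,192). I'll turn the tool to yaw 90 first, so that tool x is world y and tool y is world x.

```bash
python3 -m handwheel '[[1,0,0,0,0,0,0.1147],[1,0,0,0,0,0,0.1147],[1,0,0,0,0,0,0.1147],[1,0,0,0,0,0,0.1147],[1,0,0,0,0,0,0.1147],[1,0,0,0,0,0,0.1147],[1,0,0,0,0,0,0.1147],[1,0,0,0,0,0,0.1147],[1,0,0,0,0,0,0.1147],[1,0,0,0,0,0,0.1147],[1,0,0,0,0,0,0],[1,0,0,0,0,0,0]]' 40
```

```text
time: 2.5
tool_pos: [246.7, 546.9, 224.5]
tcp_rot: [180.0, 0.0, 90.2]
ft_force: [-0.1, 0.3, -0.3]
finger_gap: 85.7
grip_force: 0.0
```

```bash
python3 -m handwheel '[[1,-3.6,0.92,0,0,0,0],[1,-3.6,0.92,0,0,0,0],[1,-3.6,0.92,0,0,0,0],[1,-3.6,0.92,0,0,0,0],[1,-3.6,0.92,0,0,0,0],[1,-3.6,0.92,0,0,0,0],[1,-3.6,0.92,0,0,0,0],[1,-3.6,0.92,0,0,0,0],[1,-3.6,0.92,0,0,0,0],[1,-3.6,0.92,0,0,0,0],[1,-3.6,0.92,0,0,0,0]]'
python3 -m handwheel '[[1,-3.6,0.92,0,0,0,0],[1,-3.6,0.92,0,0,0,0],[1,-3.6,0.92,0,0,0,0],[1,-3.6,0.92,0,0,0,0],[1,-3.6,0.92,0.8,0,0,0],[1,-3.6,0.92,0.8,0,0,0],[1,-3.6,0.92,0.8,0,0,0],[1,-3.6,0.92,0.8,0,0,0],[1,-3.6,0.92,0.8,0,0,0],[1,-3.6,0.92,0.8,0,0,0],[1,0,0,0,0,0,0],[1,0,0,0,0,0,0]]'
python3 - <<'E'
from look import *
a=shot('wrist','w1')
for q in ['big_capsule_center']:
  print([(np.round(d['location'],1).tolist(),round(d['conf'],2)) for d in place_of(a,q)[:3]])
t=trace(a,'big_capsule_center')
for d in t[:2]:
  ys,xs=np.nonzero(d['pixels']); print(d['conf'],xs.min(),xs.max(),ys.min(),ys.max(),len(xs))
print(-a['R'].T@a['t'],a['R'],sense()['tool_pos'])
E
```

```text
time: 3.42
tool_pos: [348.0, 149.4, 224.8]
tcp_rot: [179.9, -0.0, 90.3]
ft_force: [0.5, 0.0, 0.2]
finger_gap: 85.1
grip_force: 0.0
time: 4.42
tool_pos: [439.3, -210.4, 175.3]
tcp_rot: [-179.9, -0.1, 90.0]
ft_force: [-0.1, 0.4, -0.6]
finger_gap: 85.4
grip_force: 0.0
[([435.8, -214.9, 26.8], 0.73)]
0.61 295 343 155 209 2151
[ 439.29715687 -141.47796474  324.67585746] [[ 9.99994797e-01 -1.41110694e-03 -2.90072311e-03]
 [-5.67216770e-04 -9.62151874e-01  2.72513210e-01]
 [-3.17548146e-03 -2.72510147e-01 -9.62147669e-01]] [ 439.97720772 -208.34625802  176.89731114]
```

View pics/w1.png

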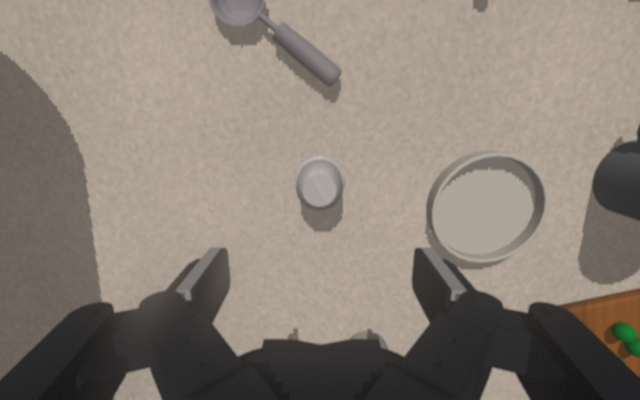

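The capsule spans about (297–343, 156–209), centred between the fingers. I'll refine its position by fitting its known profile to the mask.

```bash
cat >> look.py <<'E'
from scipy.optimize import least_squares
BIG=[(26.5,0),(26.5,3),(23,4),(23,36),(17,45)]; SMALL=[(18.5,0),(18.5,2),(15.5,3),(15.5,22),(11,29)]
def proj(s,X):
    c=np.atleast_2d(X)@s['R'].T+s['t']; u=c[:,:2]/c[:,2:]; u=u*(1+s['k1']*(u**2).sum(1,keepdims=True))
    h=np.c_[u,np.ones(len(u))]@s['intrinsics'].T; return h[:,:2]
def fit(s,mask,prof,xy,z0=0.):
    a=np.linspace(0,2*np.pi,48)
    P=np.array([[r*np.cos(t),r*np.sin(t),z+z0] for r,z in prof for t in a])
    ys,xs=np.nonzero(mask); b=np.array([xs.min(),xs.max()+1,ys.min(),ys.max()+1])
    def f(p):
        q=proj(s,P+[p[0],p[1],0]); return np.r_[q.min(0)[0],q.max(0)[0],q.min(0)[1],q.max(0)[1]]-b
    o=least_squares(f,xy,diff_step=1e-3); return o.x,o.fun
E
python3 - <<'E'
from look import *
a=shot('wrist','w1b')
t=trace(a,'big_capsule_center')
print(fit(a,t[0]['pixels'],BIG,[438,-210]),sense()['tool_pos'])
E
```

```text
(array([ 436.69993676, -213.32461225]), array([ 0.29878724, -0.29920999, -0.09676263,  0.08243997])) [ 440.21132741 -208.12761838  177.22219644]
```

```bash
python3 -m handwheel '[[1,-0.42,-0.32,1.5,0,0,0],[1,0,0,2.5,0,0,0],[1,0,0,2.5,0,0,0],[1,0,0,2.5,0,0,0],[1,0,0,2.0,0,0,0],[1,0,0,2.0,0,0,0],[1,0,0,1.5,0,0,0],[1,0,0,0.65,0,0,0],[1,0,0,0,0,0,0]]' 30
python3 -m handwheel '[[0.2,0,0,0,0,0,0],[0,0,0,0,0,0,0],[-0.2,0,0,0,0,0,0],[-0.2,0,0,0,0,0,0],[-0.2,0,0,0,0,0,0],[-0.2,0,0,0,0,0,0],[-0.2,0,0,0,0,0,0],[-0.2,0,0,0,0,0,0]]' 30
```

```text
time: 5.42
tool_pos: [435.8, -211.9, 23.9]
tcp_rot: [-179.9, -0.1, 90.1]
ft_force: [-0.7, 0.5, 0.6]
finger_gap: 85.4
grip_force: 0.0
time: 6.08
tool_pos: [437.7, -213.8, 26.8]
tcp_rot: [179.9, 0.1, 90.0]
ft_force: [-2.6, 2.2, 8.2]
finger_gap: 42.4
grip_force: 29.2
```

Run:
```python
from look import *
a=shot('wrist','w2'); b=shot('scene','s2'); s=sense(); print(s['tool_pos'],s['ft_force'],s['finger_gap'],s['grip_force'])
c=np.vstack([a['image'][100:400,120:520], cv2.resize(b['image'][140:215,190:290],(400,300))])
cv2.imwrite('pics/c2.png',c[:,:,::-1])
```

```text
[ 437.72588773 -213.82025939   26.79251994] [-2.48395587  1.73876268  7.12075754] 42.52935776858679 29.21753311995417
```

View pics/c2.png

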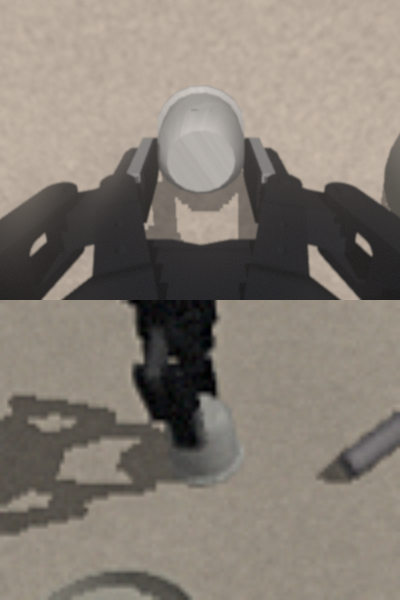

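The capsule is between the pads but perhaps off centre along y (crop (200,140)). I'll fit its position again.

Run:
```python
from look import *
for n in ('wrist','top','scene'):
  a=snapshot(n)
  for d in trace(a,'big_capsule_center')[:1]:
    ys,xs=np.nonzero(d['pixels']); print(n,d['conf'],xs.min(),xs.max(),ys.min(),ys.max(),fit(a,d['pixels'],BIG,[438,-210]))
  q=place_of(a,'big_capsule_center'); print([(d['location'],d['conf']) for d in q[:1]])
  if n=='wrist':
    for z in (0,10,20,30,40): print(z,proj(a,[437.7,-213.8,z]).round(0))
    print(a['R'],-a['R'].T@a['t'])
    P=[[437+r*np.cos(t),-213.3+r*np.sin(t),z] for r,z in BIG for t in np.linspace(0,6.28,48)]
    im=a['image'].copy()
    for p in proj(a,np.array(P)).astype(int): cv2.circle(im,tuple(int(v) for v in p),0,(255,0,0),-1)
    cv2.imwrite('pics/c3.png',cv2.resize(im[150:330,220:420,::-1],(600,540)))
```

```text
wrist 0.78 276 364 185 292 (array([ 437.21328259, -213.10078582]), array([-1.79169484,  1.79798105, -0.55032998,  0.71633025]))
[([435.0, -214.3, 27.2], 0.85)]
0 [[321. 228.]]
10 [[321. 234.]]
20 [[321. 241.]]
30 [[321. 249.]]
40 [[322. 258.]]
[[ 9.99997512e-01 -1.86450355e-03  1.22470926e-03]
 [-2.12929504e-03 -9.61490276e-01  2.74830703e-01]
 [ 6.65123226e-04 -2.74832627e-01 -9.61491854e-01]] [ 437.18737952 -144.56573804  175.98313185]
[([441.3, -214.2, 21.8], 0.6)]
scene 0.78 232 251 164 187 (array([ 442.61879038, -208.1573026 ]), array([-0.13769947,  0.14204226,  0.39718322, -0.38447304]))
[([433.2, -207.8, 22.0], 0.68)]
```

View pics/c3.png

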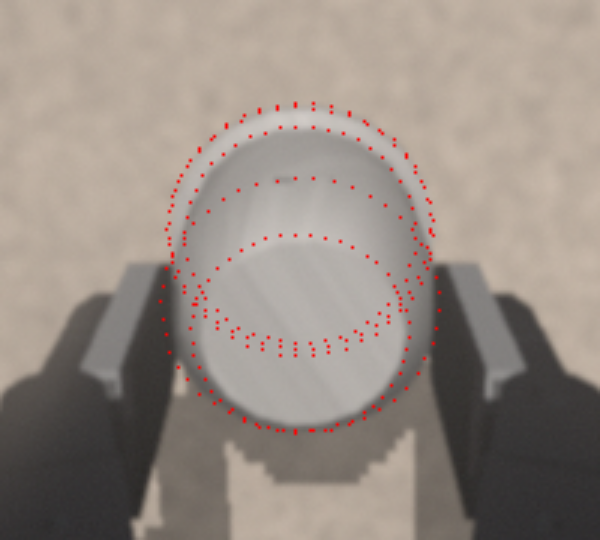

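Model overlay matches: the capsule is centred and upright between the pads. Lift and carry it.

```bash
python3 -m handwheel '[[-0.2,0,0,-0.3,0,0,0],[-0.2,0,0,-0.7,0,0,0],[-0.2,0,0,-1.5,0,0,0],[-0.2,0,0,-2.0,0,0,0],[-0.2,0,0,-2.5,0,0,0],[-0.2,0,0,-2.5,0,0,0],[-0.2,0,0,-2.5,0,0,0],[-0.2,0,0,-1.0,0,0,0],[-0.2,0,0,0,0,0,0]]'
python3 -m handwheel '[[-0.2,1.1,0.5,0,0,0,0],[-0.2,2.0,0.8,0,0,0,0],[-0.2,3,0.9,0,0,0,0],[-0.2,3,0.9,0,0,0,0],[-0.2,3,0.9,0,0,0,0],[-0.2,3,0.9,0,0,0,0],[-0.2,3,0.9,0,0,0,0],[-0.2,3,0.9,0,0,0,0],[-0.2,3,0.9,0,0,0,0],[-0.2,3,0.9,0,0,0,0],[-0.2,3,0.9,0,0,0,0],[-0.2,3,0.9,0,0,0,0]]'
python3 -m handwheel '[[-0.2,3,0.9,0,0,0,0],[-0.2,3,0.9,0,0,0,0],[-0.2,3,0.9,0,0,0,0],[-0.2,3,0.9,0,0,0,0],[-0.2,3,0.9,0,0,0,0],[-0.2,2,0.5,0,0,0,0],[-0.2,1,0,0,0,0,0],[-0.2,0,0,0,0,0,0],[-0.2,0,0,0,0,0,0]]'
python3 - <<'E'
from look import *
a=shot('wrist','w4')
for q in ('square_dish','big_capsule_center'):
  print(q,[(d['location'],d['conf']) for d in place_of(a,q)[:2]])
print(sense()['tool_pos'])
E
```

```text
time: 7.38
tool_pos: [438.6, -214.5, 158.7]
tcp_rot: [179.7, 0.2, 90.0]
ft_force: [0.9, 0.0, -0.4]
finger_gap: 42.2
grip_force: 30.5
time: 8.38
tool_pos: [538.3, 119.9, 152.3]
tcp_rot: [-179.8, 0.0, 90.0]
ft_force: [1.0, 0.7, -0.8]
finger_gap: 42.1
grip_force: 30.5
time: 9.13
tool_pos: [588.4, 297.5, 153.0]
tcp_rot: [-179.8, 0.1, 90.1]
ft_force: [0.5, -0.7, -0.2]
finger_gap: 42.5
grip_force: 30.5
square_dish [([592.1, 298.4, 0.8], 0.57)]
big_capsule_center [([586.9, 297.9, 153.5], 0.93)]
[589.43978711 296.32482683 154.57118908]
```

View pics/w4.png

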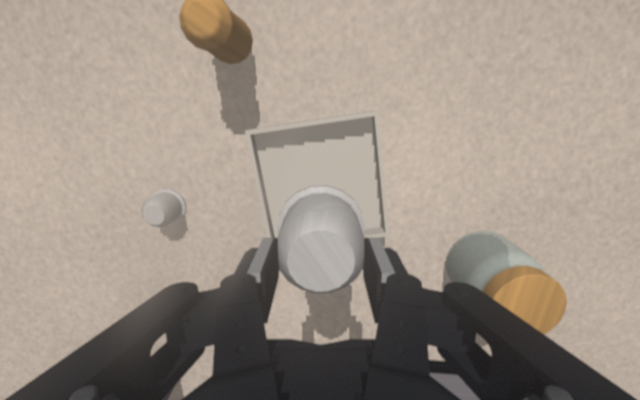

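The capsule (320,240) is held upright above the square dish (centre around (318,180), as seen past it). Now lower.

```bash
python3 -m handwheel '[[-0.2,0,0.1,1,0,0,0],[-0.2,0,0,2,0,0,0],[-0.2,0,0,2,0,0,0],[-0.2,0,0,2,0,0,0],[-0.2,0,0,2,0,0,0],[-0.2,0,0,1.5,0,0,0],[-0.2,0,0,1,0,0,0],[-0.2,0,0,0.5,0,0,0],[-0.2,0,0,0.1,0,0,0],[-0.2,0,0,0,0,0,0],[-0.2,0,0,0,0,0,0]]'
python3 -m handwheel '[[-0.2,0,0,0.08,0,0,0],[-0.2,0,0,0.08,0,0,0],[-0.2,0,0,0,0,0,0]]'
```

```text
time: 10.2
tool_pos: [591.7, 298.1, 35.4]
tcp_rot: [179.9, -0.0, 90.0]
ft_force: [0.1, -0.2, -0.5]
finger_gap: 42.5
grip_force: 30.5
time: 10.45
tool_pos: [591.1, 297.9, 33.0]
tcp_rot: [180.0, -0.0, 90.0]
ft_force: [-0.0, 0.7, -0.1]
finger_gap: 42.0
grip_force: 30.5
```

```bash
python3 -m handwheel '[[-0.2,0,0,0.1,0,0,0],[-0.2,0,0,0.1,0,0,0],[-0.2,0,0,0,0,0,0]]'
python3 -m handwheel '[[-0.2,0,0,0.1,0,0,0],[-0.2,0,0,0,0,0,0],[-0.2,0,0,0,0,0,0]]'
```

```text
time: 10.7
tool_pos: [590.9, 297.9, 31.0]
tcp_rot: [180.0, -0.0, 90.0]
ft_force: [-2.2, 1.1, 3.4]
finger_gap: 42.4
grip_force: 31.6
time: 10.95
tool_pos: [591.0, 298.0, 30.9]
tcp_rot: [180.0, -0.0, 90.0]
ft_force: [-5.4, -1.6, 11.0]
finger_gap: 42.1
grip_force: 33.2
```

```bash
python3 -m handwheel '[[-0.2,0,0,-0.08,0,0,0],[0.1,0,0,0,0,0,0],[0.2,0,0,0,0,0,0],[0.3,0,0,0,0,0,0],[0.4,0,0,0,0,0,0],[0.4,0,0,0,0,0,0],[0.4,0,0,-0.5,0,0,0],[0.4,0,0,-1,0,0,0],[0.4,0,0,-2,0,0,0],[0.4,0,0,-3,0,0,0],[0.4,0,0,-3,0,0,0],[0.4,0,0,-3,0,0,0]]'
python3 - <<'E'
from look import *
a=shot('wrist','w5')
for q in ('square_dish','big_capsule_center','small_capsule_center'):
  print(q,[(d['location'],d['conf']) for d in place_of(a,q)[:2]])
d=trace(a,'small_capsule_center')
if d: print(fit(a,d[0]['pixels'],SMALL,[432,273]))
d=trace(a,'big_capsule_center')
if d: print(fit(a,d[0]['pixels'],BIG,[590,298],4.5))
print(sense())
E
```

```text
time: 11.95
tool_pos: [590.7, 297.7, 157.5]
tcp_rot: [180.0, -0.0, 90.0]
ft_force: [0.6, -0.4, 0.9]
finger_gap: 60.1
grip_force: 0.0
square_dish []
big_capsule_center [([590.6, 299.1, 29.1], 0.78)]
small_capsule_center [([435.2, 272.2, 12.6], 0.64)]
(array([430.94015787, 272.40920146]), array([-0.41893668,  0.450661  , -0.4355957 ,  0.45276064]))
(array([591.02579813, 298.48045532]), array([-0.18192531,  0.18215153, -0.41289971,  0.41391933]))
{'time': 12.25, 'joint_pos': array([2.23101408e+01, 1.90760142e+01, 7.92070415e+01, 2.02652778e-04,
       8.17787294e+01, 2.23105341e+01]), 'qd': array([-0.07583167,  0.95302285,  0.91925376,  0.00920055, -0.13884473,
       -0.14195133]), 'joint_efforts': array([ 8.17823515e-03, -6.83651805e+01, -5.07857859e+01,  2.87701459e-04,
       -3.62106145e-02,  9.84604185e-06]), 'tool_pos': array([590.2154798 , 297.53128154, 154.64920122]), 'tcp_rot': array([-1.79942764e+02,  2.32696802e-02,  8.99995893e+01]), 'ft_force': array([ 0.01167979, -0.60544022, -0.72937265]), 'wrist_torque': array([-0.02218463,  0.02991036,  0.03872878]), 'grip_force': 0.0, 'finger_gap': 59.78226828300923}
```

View pics/w5.png

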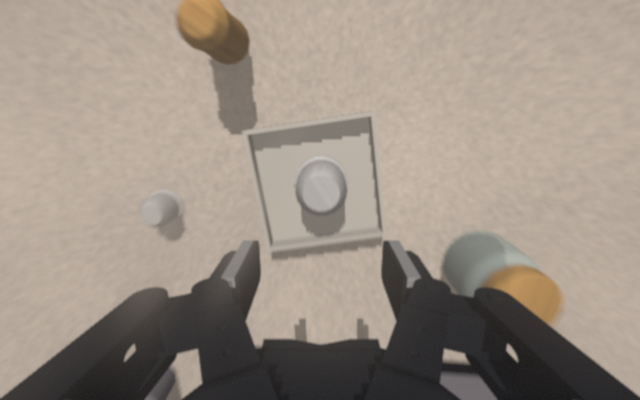

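The large capsule stands upright at (321,186), centred in the dish. Next the small one, at (160,209).

```bash
python3 -m handwheel '[[0.4,-0.5,-2,0,0,0,0],[0.4,-0.5,-3.5,0,0,0,0],[0.4,-0.5,-3.5,0,0,0,0],[0.4,-0.5,-3.5,0,0,0,0],[0.4,-0.5,-2.5,0,0,0,0],[0.4,0,-1,0,0,0,0],[0.4,0,0,0,0,0,0],[0.4,0,0,0,0,0,0],[0.4,0,0,0,0,0,0]]'
python3 - <<'E'
from look import *
a=shot('wrist','w6')
print([(d['location'],d['conf']) for d in place_of(a,'small_capsule_center')[:2]])
d=trace(a,'small_capsule_center')
if d: print(d[0]['conf'],fit(a,d[0]['pixels'],SMALL,[432,273]))
print(sense()['tool_pos'])
E
```

```text
time: 13.0
tool_pos: [431.6, 272.8, 155.1]
tcp_rot: [180.0, 0.0, 90.0]
ft_force: [1.0, 0.2, 0.5]
finger_gap: 59.7
grip_force: 0.0
[([432.9, 273.0, 10.9], 0.89)]
0.57 (array([431.48735371, 272.49543997]), array([-0.4271359 ,  0.42749985, -0.56736424,  0.57909641]))
[431.62489833 272.69639263 155.02192286]
```

```bash
python3 -m handwheel '[[0.4,0,0.06,1.5,0,0,0],[0.4,0,0,2.5,0,0,0],[0.4,0,0,2.5,0,0,0],[0.4,0,0,2.5,0,0,0],[0.4,0,0,2.0,0,0,0],[0.4,0,0,1.3,0,0,0],[0.4,0,0,0.7,0,0,0],[0.4,0,0,0.3,0,0,0],[0.4,0,0,0,0,0,0],[0.4,0,0,0,0,0,0]]' 25
python3 -m handwheel '[[0.1,0,0,0,0,0,0],[-0.1,0,0,0,0,0,0],[-0.25,0,0,0,0,0,0],[-0.4,0,0,0,0,0,0],[-0.5,0,0,0,0,0,0],[-0.5,0,0,0,0,0,0],[-0.5,0,0,0,0,0,0],[-0.5,0,0,0,0,0,0]]' 25
python3 - <<'E'
from look import *
a=shot('wrist','w7')
im=a['image'].copy()
P=[[431.3+r*np.cos(t),272.6+r*np.sin(t),z] for r,z in SMALL for t in np.linspace(0,6.28,48)]
for p in proj(a,np.array(P)).astype(int): cv2.circle(im,tuple(int(v) for v in p),0,(255,0,0),-1)
cv2.imwrite('pics/c7.png',cv2.resize(im[150:330,220:420,::-1],(600,540)))
E
```

```text
time: 13.98
tool_pos: [432.1, 273.0, 23.0]
tcp_rot: [179.9, -0.0, 90.0]
ft_force: [-0.0, -0.4, 1.0]
finger_gap: 59.8
grip_force: 0.0
time: 14.65
tool_pos: [431.3, 272.7, 22.2]
tcp_rot: [-180.0, 0.0, 90.0]
ft_force: [-0.6, -0.1, 0.3]
finger_gap: 21.3
grip_force: 0.0
```

View pics/c7.png

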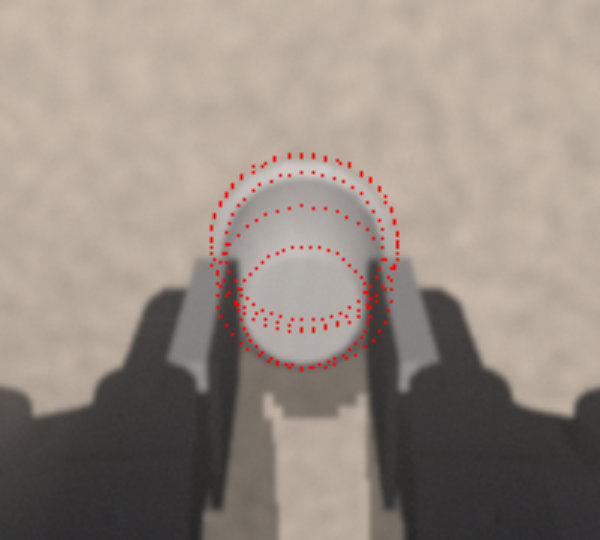

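Run:
```python
from look import *
a=snapshot('wrist'); c=-a['R'].T@a['t']; print(c,a['intrinsics'][0],a['k1'],sense()['tool_pos'],sense()['finger_gap'],sense()['grip_force'])
x,y,_=sense()['tool_pos']
for z in range(0,45,4):
  print(z,proj(a,[[x+10.65,y+11,z],[x-10.65,y+11,z],[x+13,y+11,z],[x+15.5,y,z],[x+15.5,y+11,z]]).round(0).tolist())
```

```text
[431.02982199 341.82700878 171.42485965] [308.72269412   0.         320.55844807] 9.7563556283659e-05 [431.25543485 272.7059223   22.13034888] 20.87973677753183 0.0
0 [[340.0, 213.0], [303.0, 213.0], [344.0, 213.0], [347.0, 231.0], [348.0, 213.0]]
4 [[340.0, 216.0], [303.0, 216.0], [344.0, 216.0], [348.0, 233.0], [348.0, 215.0]]
8 [[340.0, 218.0], [302.0, 218.0], [345.0, 218.0], [349.0, 236.0], [349.0, 218.0]]
12 [[341.0, 220.0], [302.0, 220.0], [345.0, 220.0], [349.0, 239.0], [350.0, 220.0]]
16 [[341.0, 223.0], [302.0, 223.0], [346.0, 223.0], [350.0, 242.0], [350.0, 223.0]]
20 [[342.0, 226.0], [301.0, 226.0], [346.0, 226.0], [351.0, 245.0], [351.0, 226.0]]
24 [[342.0, 228.0], [301.0, 228.0], [347.0, 228.0], [351.0, 248.0], [352.0, 228.0]]
28 [[343.0, 231.0], [300.0, 231.0], [348.0, 231.0], [352.0, 251.0], [353.0, 231.0]]
32 [[343.0, 234.0], [300.0, 234.0], [348.0, 234.0], [353.0, 255.0], [353.0, 234.0]]
36 [[344.0, 238.0], [299.0, 238.0], [349.0, 238.0], [354.0, 259.0], [354.0, 238.0]]
40 [[345.0, 241.0], [298.0, 241.0], [350.0, 241.0], [354.0, 263.0], [355.0, 241.0]]
44 [[345.0, 245.0], [298.0, 245.0], [351.0, 245.0], [355.0, 267.0], [356.0, 245.0]]
```

The overlay shows the pads at crop (238,260) and (370,260). With the 21 mm gap, their tip corners come out about 34 mm up, above the small capsule's body, so they closed on nothing. The tips sit about 29 mm higher than I assumed. I'll reopen and go lower carefully, watching the force.

```bash
python3 -m handwheel '[[0.1,0,0,0,0,0,0],[0.4,0,0,0,0,0,0],[0.4,0,0,0,0,0,0],[0.4,0,0,0,0,0,0],[0.4,0,0,0.3,0,0,0],[0.4,0,0,0.3,0,0,0],[0.4,0,0,0.2,0,0,0],[0.4,0,0,0.1,0,0,0],[0.4,0,0,0,0,0,0],[0.4,0,0,0,0,0,0]]' 25
python3 - <<'E'
from look import *
a=shot('wrist','w8'); s=sense(); print(s['tool_pos'],s['ft_force'],s['finger_gap'])
d=trace(a,'small_capsule_center'); print(fit(a,d[0]['pixels'],SMALL,[432,273])) if d else 0
x,y,_=s['tool_pos']
for z in (-5,5,15,25,35,45): print(z,proj(a,[[x+30,y+11,z],[x-30,y+11,z],[x+30,y,z]]).round(0).tolist())
cv2.imwrite('pics/c8.png',cv2.resize(a['image'][150:330,200:440,::-1],(720,540)))
E
```

```text
time: 15.58
tool_pos: [431.2, 272.7, 13.0]
tcp_rot: [-180.0, 0.0, 90.0]
ft_force: [-0.1, -0.0, -0.2]
finger_gap: 59.7
grip_force: 0.0
[431.32214561 272.73918427  13.17042068] [-0.90124882  0.38932011  0.43410677] 59.89864701457558
(array([431.20944291, 271.95058403]), array([-1.45796579,  1.45966765, -1.04041774,  1.12976421]))
-5 [[374.0, 215.0], [269.0, 216.0], [373.0, 233.0]]
5 [[377.0, 221.0], [266.0, 222.0], [376.0, 240.0]]
15 [[381.0, 228.0], [263.0, 228.0], [379.0, 248.0]]
25 [[384.0, 236.0], [259.0, 236.0], [383.0, 257.0]]
35 [[389.0, 245.0], [255.0, 245.0], [387.0, 267.0]]
45 [[394.0, 255.0], [250.0, 255.0], [392.0, 278.0]]
```

View pics/c8.png

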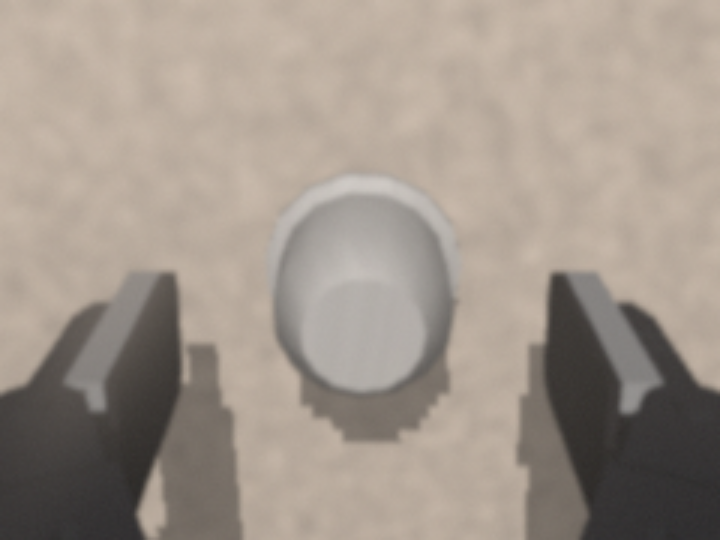

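The tips at crop (177,272) and (550,272) are still about 25 mm up, and the capsule is undisturbed. I'll go 18 mm lower and close.

```bash
python3 -m handwheel '[[0.4,0,0,0.5,0,0,0],[0.4,0,0,0.5,0,0,0],[0.4,0,0,0.3,0,0,0],[0.4,0,0,0.3,0,0,0],[0.4,0,0,0.2,0,0,0],[0.4,0,0,0,0,0,0],[0.4,0,0,0,0,0,0]]' 25
python3 -m handwheel '[[0.1,0,0,0,0,0,0],[-0.1,0,0,0,0,0,0],[-0.25,0,0,0,0,0,0],[-0.4,0,0,0,0,0,0],[-0.5,0,0,0,0,0,0],[-0.5,0,0,0,0,0,0],[-0.5,0,0,0,0,0,0],[-0.5,0,0,0,0,0,0]]' 25
```

```text
time: 16.27
tool_pos: [431.2, 272.7, -5.0]
tcp_rot: [-180.0, 0.0, 90.0]
ft_force: [-0.4, 0.5, 0.2]
finger_gap: 60.1
grip_force: 0.0
time: 16.93
tool_pos: [431.6, 272.9, -4.4]
tcp_rot: [180.0, -0.0, 90.0]
ft_force: [-1.0, -0.1, 4.3]
finger_gap: 29.6
grip_force: 29.1
```

Solid contact at a 29.6 mm gap. Lift and carry to the round dish.

```bash
python3 -m handwheel '[[-0.5,0,0,-0.3,0,0,0],[-0.5,0,0,-0.7,0,0,0],[-0.5,0,0,-1.5,0,0,0],[-0.5,0,0,-2.5,0,0,0],[-0.5,0,0,-2.5,0,0,0],[-0.5,0,0,-2.5,0,0,0],[-0.5,0,0,-2.5,0,0,0],[-0.5,0,0,-2,0,0,0],[-0.5,0,0,-1,0,0,0],[-0.5,0,0,0,0,0,0]]'
python3 -m handwheel '[[-0.5,-1.1,0.4,0,0,0,0],[-0.5,-2,0.8,0,0,0,0],[-0.5,-3,1.1,0,0,0,0],[-0.5,-3,1.1,0,0,0,0],[-0.5,-3,1.1,0,0,0,0],[-0.5,-3,1.1,0,0,0,0],[-0.5,-3,1.1,0,0,0,0],[-0.5,-3,1.1,0,0,0,0],[-0.5,-3,1.1,0,0,0,0],[-0.5,-3,1.1,0,0,0,0],[-0.5,-3,1.1,0,0,0,0],[-0.5,-3,1.1,0,0,0,0]]'
python3 -m handwheel '[[-0.5,-3,1.1,0,0,0,0],[-0.5,-3,1.1,0,0,0,0],[-0.5,-3,1.1,0,0,0,0],[-0.5,-3,1.1,0,0,0,0],[-0.5,-3,1.1,0,0,0,0],[-0.5,-2,0.8,0,0,0,0],[-0.5,-1.2,0,0,0,0,0],[-0.5,0,0,0,0,0,0],[-0.5,0,0,0,0,0,0],[-0.5,0,0,0,0,0,0]]'
python3 - <<'E'
from look import *
for n in ('wrist','top'):
  a=shot(n,n+'9')
  for q in ('round_dish','small_capsule_center'): print(q,[(d['location'],d['conf']) for d in place_of(a,q)[:2]])
  for d in trace(a,'round_dish')[:1]:
    ys,xs=np.nonzero(d['pixels']); print(xs.min(),xs.max(),ys.min(),ys.max())
    if n=='top': print(fit(a,d['pixels'],[(60,0),(60,20)],[616,-240]))
print(sense()['tool_pos'])
E
```

```text
time: 17.77
tool_pos: [433.0, 273.5, 153.3]
tcp_rot: [179.7, -0.1, 90.0]
ft_force: [-0.2, 0.5, -0.2]
finger_gap: 29.8
grip_force: 28.4
time: 18.77
tool_pos: [552.0, -60.4, 147.6]
tcp_rot: [-179.8, -0.0, 90.0]
ft_force: [0.0, -0.1, -0.7]
finger_gap: 29.4
grip_force: 28.4
time: 19.6
tool_pos: [615.5, -239.0, 149.2]
tcp_rot: [-179.9, -0.1, 90.0]
ft_force: [-0.4, 0.4, -0.3]
finger_gap: 29.7
grip_force: 28.4
round_dish [([614.2, -243.1, -0.6], 0.66)]
small_capsule_center [([615.0, -236.2, 164.8], 0.74), ([495.4, -428.0, 1.0], 0.26)]
256 383 124 235
round_dish [([611.7, -241.0, 1.4], 0.77), ([585.9, 49.9, 58.9], 0.52)]
small_capsule_center [([535.2, 55.3, 8.3], 0.28)]
378 420 163 198
(array([ 617.96804483, -236.44117841]), array([-1.34293572,  1.33843441, -4.53361324,  4.44035793]))
[ 616.45002009 -239.80429651  150.46582351]
```

```bash
python3 -m handwheel '[[-0.5,0,-0.1,1.2,0,0,0],[-0.5,0,0,2.5,0,0,0],[-0.5,0,0,2.5,0,0,0],[-0.5,0,0,2.5,0,0,0],[-0.5,0,0,2,0,0,0],[-0.5,0,0,2,0,0,0],[-0.5,0,0,1,0,0,0],[-0.5,0,0,0.6,0,0,0],[-0.5,0,0,0.3,0,0,0],[-0.5,0,0,0,0,0,0],[-0.5,0,0,0,0,0,0]]'
python3 -m handwheel '[[-0.5,0,0,0.1,0,0,0],[-0.5,0,0,0,0,0,0],[-0.5,0,0,0,0,0,0]]'
python3 -m handwheel '[[-0.5,0,0,0.1,0,0,0],[-0.5,0,0,0,0,0,0],[-0.5,0,0,0,0,0,0]]'
```

```text
time: 20.92
tool_pos: [616.2, -240.7, 5.4]
tcp_rot: [179.9, 0.0, 90.0]
ft_force: [-0.2, 0.7, -0.2]
finger_gap: 29.8
grip_force: 28.4
time: 21.17
tool_pos: [615.9, -240.5, 4.1]
tcp_rot: [179.9, 0.0, 90.0]
ft_force: [-0.4, -0.3, 0.3]
finger_gap: 29.5
grip_force: 28.4
time: 21.42
tool_pos: [615.3, -240.2, 2.2]
tcp_rot: [-180.0, -0.0, 90.0]
ft_force: [0.4, -0.2, 0.4]
finger_gap: 29.6
grip_force: 28.4
```

```bash
python3 -m handwheel '[[-0.5,0,0,0.1,0,0,0],[-0.5,0,0,0,0,0,0],[-0.5,0,0,0,0,0,0]]'
python3 -m handwheel '[[-0.5,0,0,0.05,0,0,0],[-0.5,0,0,0,0,0,0],[-0.5,0,0,0,0,0,0]]'
```

```text
time: 21.67
tool_pos: [615.2, -240.2, 1.0]
tcp_rot: [-180.0, -0.0, 90.0]
ft_force: [-0.9, -0.2, -0.2]
finger_gap: 29.6
grip_force: 28.4
time: 21.92
tool_pos: [615.4, -240.3, 0.7]
tcp_rot: [180.0, 0.0, 90.0]
ft_force: [0.4, -0.8, 0.1]
finger_gap: 29.8
grip_force: 28.4
```

```bash
python3 -m handwheel '[[-0.5,0,0,0.05,0,0,0],[-0.5,0,0,0,0,0,0],[-0.5,0,0,0,0,0,0]]'
python3 -m handwheel '[[-0.5,0,0,0.06,0,0,0],[-0.5,0,0,0,0,0,0],[-0.5,0,0,0,0,0,0]]'
```

```text
time: 22.17
tool_pos: [615.4, -240.3, 0.7]
tcp_rot: [180.0, 0.0, 90.0]
ft_force: [-2.3, 1.6, 6.3]
finger_gap: 29.6
grip_force: 29.2
time: 22.42
tool_pos: [615.4, -240.3, 0.6]
tcp_rot: [180.0, 0.0, 90.0]
ft_force: [-4.7, 1.9, 9.5]
finger_gap: 29.5
grip_force: 29.9
```

```bash
python3 -m handwheel '[[-0.5,0,0,-0.08,0,0,0],[-0.2,0,0,0,0,0,0],[0,0,0,0,0,0,0],[0.2,0,0,0,0,0,0],[0.3,0,0,0,0,0,0],[0.3,0,0,0,0,0,0],[0.3,0,0,-0.5,0,0,0],[0.3,0,0,-1,0,0,0],[0.3,0,0,-2,0,0,0],[0.3,0,0,-3,0,0,0],[0.3,0,0,-3,0,0,0],[0.3,0,0,-3,0,0,0]]'
python3 -m handwheel '[[0.3,0,0,-2,0,0,0],[0.3,0,0,-1,0,0,0],[0.3,0,0,0,0,0,0]]'
python3 - <<'E'
from look import *
a=shot('wrist','w10')
for q,pr,z0 in (('small_capsule_center',SMALL,5),('round_dish',[(60,0),(60,20)],0)):
  print(q,[(d['location'],d['conf']) for d in place_of(a,q)[:2]])
  d=trace(a,q); print(fit(a,d[0]['pixels'],pr,[615,-240],z0)) if d else 0
b=shot('scene','s10'); t=shot('top','t10')
for n,p in (('s',b),('t',t)):
  for q in ('big_capsule_center','small_capsule_center','pusher','pusher_grip','mark','feeder'):
    print(n,q,[(np.round(d['location'],1).tolist(),round(d['conf'],2)) for d in place_of(p,q)[:2]])
print(sense()['tool_pos'])
E
```

```text
time: 23.42
tool_pos: [615.3, -240.2, 127.7]
tcp_rot: [180.0, 0.0, 90.0]
ft_force: [0.5, -0.7, 0.2]
finger_gap: 55.1
grip_force: 0.0
time: 23.67
tool_pos: [617.3, -241.2, 160.0]
tcp_rot: [179.7, 0.2, 90.0]
ft_force: [0.6, 0.7, 0.7]
finger_gap: 55.5
grip_force: 0.0
small_capsule_center [([618.5, -237.4, 15.4], 0.64)]
(array([ 615.03127429, -240.91423936]), array([-0.45253239,  0.45399425, -0.59307865,  0.60615448]))
round_dish [([616.9, -242.3, 1.4], 0.7)]
(array([ 613.74006206, -241.18279936]), array([-0.93447   ,  0.94322305, -0.60361557,  0.82744015]))
s big_capsule_center [([589.0, 300.0, 27.6], 0.86)]
s small_capsule_center [([768.7, -212.9, -2.7], 0.64), ([620.2, -240.6, 18.9], 0.49)]
s pusher [([583.2, 55.5, 10.5], 0.69)]
s pusher_grip [([578.5, 48.5, 60.4], 0.84)]
s mark [([537.9, 52.1, 7.9], 0.57)]
s feeder [([655.9, 47.3, -3.1], 0.75)]
t big_capsule_center [([596.4, 297.5, 26.2], 0.74)]
t small_capsule_center [([612.4, -239.7, -5.0], 0.23)]
t pusher [([580.3, 51.5, 16.1], 0.57)]
t pusher_grip [([583.3, 50.7, 58.9], 0.67), ([654.7, 43.1, -2.1], 0.59)]
t mark [([394.0, 56.3, -3.0], 0.73), ([535.7, 52.7, 5.2], 0.52)]
t feeder [([654.5, 46.1, 0.5], 0.95), ([398.5, -74.2, 3.2], 0.19)]
[ 615.35509612 -240.28871563  155.50183232]
```

```bash
python3 -m handwheel '[[0.3,1.5,-0.5,-0.5,0,0,0],[0.3,3,-0.5,-0.5,0,0,0],[0.3,3.5,-0.7,-0.5,0,0,0],[0.3,3.5,-0.7,-0.5,0,0,0],[0.3,3.5,-0.7,-0.5,0,0,0],[0.3,3.5,-0.7,-0.5,0,0,0],[0.3,3,-0.7,-0.5,0,0,0],[0.3,2,-0.5,0,0,0,0],[0.3,1,0,0,0,0,0],[0.3,0,0,0,0,0,0],[0.3,0,0,0,0,0,0],[0.3,0,0,0,0,0,0]]'
python3 - <<'E'
from look import *
a=shot('wrist','w11'); np.save('w11.npy',a,allow_pickle=True)
for q in ('pusher','pusher_grip','mark','feeder'):
    print(q,[(np.round(d['location'],1).tolist(),round(d['conf'],2)) for d in place_of(a,q)[:2]])
    for d in trace(a,q)[:1]:
        ys,xs=np.nonzero(d['pixels']); print(round(d['conf'],2),xs.min(),xs.max(),ys.min(),ys.max())
print(sense()['tool_pos'])
E
```

```text
time: 25.62
tool_pos: [565.5, 3.5, 190.2]
tcp_rot: [-180.0, 0.0, 90.0]
ft_force: [-0.5, -0.8, 0.2]
finger_gap: 55.3
grip_force: 0.0
pusher [([582.6, 52.2, 9.3], 0.55)]
0.71 329 552 109 174
pusher_grip [([580.6, 53.4, 62.6], 0.59)]
0.78 329 552 109 174
mark [([533.1, 53.5, 6.6], 0.62)]
0.66 286 300 85 166
feeder [([656.3, 48.4, 4.8], 0.69)]
0.84 232 639 79 195
[565.34106291   4.42601006 190.32467815]
```

View pics/w11.png

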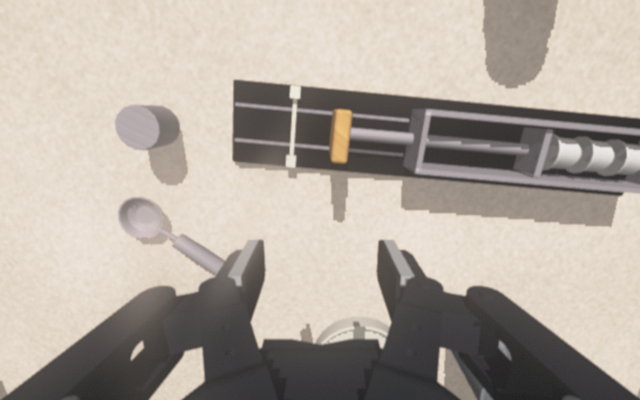

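View: handle at (341,136), mark line from (296,98) to (291,155), and track edges from (235,80) and (234,161) running right. The salt shaker and cup are far off. I'll back-project these points at their known heights.

Run:
```python
from look import *
a=np.load('w11.npy',allow_pickle=True).item(); c=-a['R'].T@a['t']
def bp(u,z):
    k=a['intrinsics']; d=np.array([(u[0]-k[0,2])/k[0,0],(u[1]-k[1,2])/k[1,1]]); s=d.copy()
    for _ in range(20): s=d/(1+a['k1']*(s@s))
    r=a['R'].T@np.r_[s,1]; return c+r*(z-c[2])/r[2]
im=a['image'].astype(int)
# track edges
m=(im.sum(2)<150).astype(np.uint8)
print('cam',c.round(1))
top=[];bot=[]
for x in range(240,400,4):
    ys=np.nonzero(m[60:110,x])[0]; top.append((x,60+ys.min()-.5))
    col=im[150:185,x].sum(1); g=np.diff(col); bot.append((x,150+np.argmax(g)+.5))
for n,z,l in (('top',8,top),('bot',8,bot)):
    p=np.array([bp(q,z) for q in l]); k=np.polyfit(p[:,0],p[:,1],1)
    for _ in range(3):
        r=p[:,1]-np.polyval(k,p[:,0]); g=abs(r)<max(1,1.5*np.median(abs(r))); k=np.polyfit(p[g,0],p[g,1],1)
    print(n,'yaw',np.degrees(np.arctan(k[0])),'y at 580',np.polyval(k,580),g.sum())
o=(im[:,:,0]-im[:,:,2]>60)&(im[:,:,0]>120); o[:100]=0;o[180:]=0;o[:,:320]=0;o[:,360:]=0
ys,xs=np.nonzero(o); print('orange',xs.min(),xs.max(),ys.min(),ys.max())
for r in range(ys.min()+4,ys.max()-3,8):
    q=np.nonzero(o[r])[0]; print(r,'front12',bp((q.min(),r),12)[:2].round(1),'front82',bp((q.min(),r),82)[:2].round(1),'back82',bp((q.max()+1,r),82)[:2].round(1))
w=(im.min(2)>130); w[:,:280]=0; w[:,310:]=0
for r in range(102,155,8):
    q=np.nonzero(w[r])[0]; print('line',bp((q.mean()+.5,r),8)[:2].round(1),len(q)) if len(q) else 0
```

```text
cam [565.4  72.7 339.4]Traceback (most recent call last):
  File "<stdin>", line 13, in <module>
    return umr_minimum(a, axis, None, out, keepdims, initial, where)
ValueError: zero-size array to reduction operation minimum which has no identity
```

```bash
cat > bp.py <<'E'
from look import *
def bp(a,u,z):
    c=-a['R'].T@a['t']; k=a['intrinsics']; d=np.array([(u[0]-k[0,2])/k[0,0],(u[1]-k[1,2])/k[1,1]]); s=d.copy()
    for _ in range(20): s=d/(1+a['k1']*(s@s))
    r=a['R'].T@np.r_[s,1]; return c+r*(z-c[2])/r[2]
def measure(a):
    im=a['image'].astype(int); S=im.sum(2)
    for n,lo,hi,sg in (('top',70,105,-1),('bot',150,185,1)):
        l=[(x,lo+np.argmax(sg*np.diff(S[lo:hi,x]))+1) for x in list(range(240,284,4))+list(range(360,400,4))]
        p=np.array([bp(a,q,8) for q in l]); k=np.polyfit(p[:,0],p[:,1],1)
        for _ in range(4):
            r=p[:,1]-np.polyval(k,p[:,0]); g=abs(r)<max(.8,1.5*np.median(abs(r))); k=np.polyfit(p[g,0],p[g,1],1)
        print(n,'yaw',np.degrees(np.arctan(k[0])),'y at 580',np.polyval(k,580),g.sum())
    o=(im[:,:,0]-im[:,:,2]>50)&(im[:,:,0]>100); o[:100]=0;o[180:]=0;o[:,:315]=0;o[:,370:]=0
    ys,xs=np.nonzero(o); print('orange',xs.min(),xs.max(),ys.min(),ys.max())
    for r in range(ys.min()+4,ys.max()-3,8):
        q=np.nonzero(o[r])[0]; print(r,'front12',bp(a,(q.min(),r),12)[:2].round(1),'front82',bp(a,(q.min(),r),82)[:2].round(1),'back82',bp(a,(q.max()+1,r),82)[:2].round(1))
    for r in range(102,155,8):
        q=280+np.argmax(S[r,280:310]); w=np.clip(S[r,q-3:q+4]-S[r,q-6],0,None); print('line',bp(a,((w*np.arange(q-3,q+4)).sum()/w.sum()+.5,r),8)[:2].round(1))
E
python3 -c "
from bp import *
measure(np.load('w11.npy',allow_pickle=True).item())"
```

```text
top yaw -5.3728903669605765 y at 580 92.63701032166365 21
bot yaw -5.359473638559507 y at 580 3.906691766376724 15
orange 331 351 109 162
113 front12 [578.8  69.7] front82 [575.9  70.3] back82 [590.4  70.3]
121 front12 [577.8  61.7] front82 [575.2  64.1] back82 [590.5  64. ]
129 front12 [576.9  53.7] front82 [574.4  57.7] back82 [589.1  57.7]
137 front12 [575.9  45.5] front82 [573.6  51.3] back82 [589.2  51.3]
145 front12 [575.9  37.2] front82 [573.7  44.8] back82 [588.5  44.8]
153 front12 [576.   28.8] front82 [573.7  38.2] back82 [587.9  38.2]
line [538.9  80.6]
line [538.2  72.7]
line [537.3  64.7]
line [536.6  56.6]
line [535.8  48.4]
line [535.   40.1]
line [534.3  31.6]
```

Track yaw comes out at −5.4° (edges and line agree). The handle centre is about (581.7, 52), 45 mm from the line along the track. Align, then descend over the handle.

```bash
python3 -m handwheel '[[0.2,1.5,0.5,0,0,0,0],[0.2,2,0.7,0,0,0,0],[0.2,1.2,0.44,0,0,0,0],[0.2,0,0,0,0,0,0.094],[0.2,0,0,0,0,0,0],[0.2,0,0,0,0,0,0]]' 60
python3 -m handwheel '[[0.2,0,0,1.5,0,0,0],[0.2,0,0,2.5,0,0,0],[0.2,0,0,2.5,0,0,0],[0.2,0,0,2,0,0,0],[0.2,0,0,2,0,0,0],[0.2,0,0,1.5,0,0,0],[0.2,0,0,0,0,0,0],[0.2,0,0,0,0,0,0]]'
python3 -m handwheel '[[0.2,0,0,1,0,0,0],[0.2,0,0,1,0,0,0],[0.2,0,0,1,0,0,0],[0.2,0,0,1,0,0,0],[0.2,0,0,0,0,0,0],[0.2,0,0,0,0,0,0]]'
```

```text
time: 26.57
tool_pos: [581.7, 51.9, 190.3]
tcp_rot: [-180.0, 0.0, 84.8]
ft_force: [-0.2, 0.1, -0.2]
finger_gap: 51.0
grip_force: 0.0
time: 27.23
tool_pos: [580.8, 51.3, 69.6]
tcp_rot: [-179.9, 0.0, 84.7]
ft_force: [0.1, 0.9, 0.8]
finger_gap: 51.6
grip_force: 0.0
time: 27.73
tool_pos: [580.7, 51.8, 29.2]
tcp_rot: [-179.9, 0.0, 84.6]
ft_force: [0.5, -0.1, 0.3]
finger_gap: 51.2
grip_force: 0.0
```

Close on the handle.

```bash
python3 -m handwheel '[[-0.2,0,0,0,0,0,0],[-0.5,0,0,0,0,0,0],[-0.8,0,0,0,0,0,0],[-1,0,0,0,0,0,0],[-1,0,0,0,0,0,0],[-1,0,0,0,0,0,0],[-1,0,0,0,0,0,0],[-1,0,0,0,0,0,0]]' 60
python3 - <<'E'
from look import *
for n in ('top','scene'):
  a=shot(n,n+'12')
  for q in ('pusher','pusher_grip'): print(n,q,[(np.round(d['location'],1).tolist(),round(d['conf'],2)) for d in place_of(a,q)[:1]])
print(sense()['tool_pos'],sense()['ft_force'],sense()['finger_gap'])
E
```

```text
time: 28.4
tool_pos: [582.6, 51.7, 31.2]
tcp_rot: [179.9, -0.0, 84.6]
ft_force: [2.9, 0.2, 4.7]
finger_gap: 13.1
grip_force: 59.6
top pusher [([615.2, -241.3, 20.9], 0.5)]
top pusher_grip [([766.0, -205.1, -1.2], 0.53)]
scene pusher [([584.1, 51.6, 10.2], 0.84)]
scene pusher_grip [([578.3, 49.0, 60.1], 0.7)]
[582.57609249  51.69863783  31.18786946] [ 2.38213408 -0.23876717  5.94936108] 13.398516081146878
```

```bash
python3 -m handwheel '[[-1,0,-0.3,0,0,0,0],[-1,0,-0.5,0,0,0,0],[-1,0,-0.5,0,0,0,0],[-1,0,-0.5,0,0,0,0],[-1,0,-0.5,0,0,0,0],[-1,0,-0.5,0,0,0,0],[-1,0,-0.5,0,0,0,0],[-1,0,-0.5,0,0,0,0],[-1,0,-0.5,0,0,0,0],[-1,0,-0.2,0,0,0,0],[-1,0,0,0,0,0,0],[-1,0,0,0,0,0,0]]'
python3 - <<'E'
from bp import *
a=shot('wrist','w13'); np.save('w13.npy',a,allow_pickle=True); s=sense()
print(s['tool_pos'],s['ft_force'],s['finger_gap'],s['grip_force'])
for q in ('pusher','pusher_grip','mark'):
    print(q,[(np.round(d['location'],1).tolist(),round(d['conf'],2)) for d in place_of(a,q)[:1]])
    for d in trace(a,q)[:1]:
        ys,xs=np.nonzero(d['pixels']); print(round(d['conf'],2),xs.min(),xs.max(),ys.min(),ys.max())
b=snapshot('scene'); t=snapshot('top')
for n,p in (('s',b),('t',t)):
  for q in ('pusher','pusher_grip','mark'): print(n,q,[(np.round(d['location'],1).tolist(),round(d['conf'],2)) for d in place_of(p,q)[:1]])
E
```

```text
time: 29.7
tool_pos: [537.9, 55.8, 31.2]
tcp_rot: [179.8, 0.0, 84.6]
ft_force: [6.3, -0.8, 4.4]
finger_gap: 13.2
grip_force: 59.9
[537.96858517  55.80429449  31.18875364] [ 5.93583956 -1.00592282  4.73249693] 13.523766887652902 59.85867083072662
pusher [([538.1, 56.1, 11.3], 0.9)]
0.92 302 639 199 344
pusher_grip [([539.2, 61.8, 61.9], 0.87)]
0.92 301 639 199 344
mark []
0.57 302 639 199 343
s pusher [([539.0, 62.2, 15.2], 0.72)]
s pusher_grip [([532.4, 55.4, 57.1], 0.67)]
s mark [([535.8, 53.8, 61.0], 0.55)]
t pusher [([611.7, -240.1, -2.2], 0.69)]
t pusher_grip []
t mark []
```

Run:
```python
from bp import *
a=np.load('w13.npy',allow_pickle=True).item(); im=a['image'].astype(int); S=im.sum(2)
print('cam',(-a['R'].T@a['t']).round(1))
u=proj(a,[[539.6,91,14],[539.6,91,8],[536,52,8],[538,56+22,82],[538,56+22,12]]); print(u.round(0).tolist())
# white block: bright neutral on black near expected place
x0,y0=u[0].astype(int); w=np.zeros(S.shape,np.uint8); w[y0-22:y0+22,x0-45:x0+45]=1
m=((S>330)&(w>0)).astype(np.uint8)
n,l,st,ce=cv2.connectedComponentsWithStats(m)
for i in range(1,n):
    if st[i,4]>25: print('comp',st[i].tolist(),ce[i].round(1),im[l==i].mean(0).round(0),'at z11',bp(a,ce[i],11)[:2].round(1))
print(S[y0-22:y0+24:4, x0-30:x0+31:4])
o=(im[:,:,0]-im[:,:,2]>50)&(im[:,:,0]>100)
ys,xs=np.nonzero(o[:,250:400]); print('orange',xs.min()+250,xs.max()+250,ys.min(),ys.max())
for r in range(ys.min(),ys.max()+1,6):
    q=np.nonzero(o[r,250:400])[0]+250
    if len(q): print(r,q.min(),q.max(),'f82',bp(a,(q.min(),r),82)[:2].round(1),'b82',bp(a,(q.max()+1,r),82)[:2].round(1))
```

```text
cam [543.8 124.6 180.4]
[[318.0, 174.0], [318.0, 172.0], [319.0, 236.0], [316.0, 250.0], [318.0, 196.0]]
comp [273, 152, 90, 15, 844] [315.9 156.2] [220. 208. 196.] at z11 [539.2 100.6]
comp [308, 162, 21, 34, 591] [318.1 176.3] [212. 208. 197.] at z11 [539.3  89.3]
[[672 669 673 663 670 671 663 668 678 682 668 671 677 673 675 677]
 [669 660 661 652 665 668 674 678 683 681 683 684 683 675 667 670]
 [453 438 432 427 425 423 421 423 432 427 426 433 428 415 420 422]
 [299 286 270 257 249 358 645 647 646 646 320 240 240 235 239 238]
 [285 269 261 247 245 392 703 703 701 703 354 233 231 229 233 232]
 [272 253 246 238 229 386 700 701 702 703 346 229 229 228 227 227]
 [262 246 237 231 224 387 702 701 701 701 342 223 226 223 215 217]
 [246 236 226 226 214 374 702 700 702 701 333 218 216 216 215 219]
 [239 226 225 219 214 316 702 701 701 703 334 207 213 211 211 215]
 [224 219 218 214 205 212 236 493 494 230 193 203 205 209 210 204]
 [222 215 208 205 199 207 190 480 518 184 192 203 205 206 202 209]
 [211 206 195 200 202 201 190 697 701 198 194 194 200 196 200 197]]
orange 302 339 199 344
199 3
[... 494 characters left out ...]
2.7  75.2] b82 [545.9  73.9]
265 302 339 f82 [532.4  72.8] b82 [545.8  71.5]
271 302 339 f82 [532.1  70.5] b82 [545.6  69.2]
277 302 339 f82 [531.9  68.1] b82 [545.4  66.8]
283 302 339 f82 [531.6  65.7] b82 [545.2  64.4]
289 302 339 f82 [531.3  63.3] b82 [545.   61.9]
295 302 339 f82 [531.   60.8] b82 [544.8  59.5]
301 303 339 f82 [531.1  58.3] b82 [544.6  57. ]
307 303 339 f82 [530.8  55.7] b82 [544.4  54.4]
313 303 338 f82 [530.6  53.2] b82 [543.8  51.9]
319 304 338 f82 [530.6  50.6] b82 [543.6  49.3]
325 304 338 f82 [530.3  47.9] b82 [543.4  46.7]
331 304 338 f82 [530.   45.3] b82 [543.2  44. ]
337 304 338 f82 [529.7  42.6] b82 [543.   41.3]
343 315 330 f82 [533.6  39.5] b82 [539.7  38.9]
```

The handle is about 1.4 mm short of the line. A small correction, then a re-check.

```bash
python3 -m handwheel '[[-1,0,-0.07,0,0,0,0],[-1,0,-0.07,0,0,0,0],[-1,0,0,0,0,0,0],[-1,0,0,0,0,0,0],[-1,0,0,0,0,0,0],[-1,0,0,0,0,0,0]]'
python3 - <<'E'
from bp import *
a=shot('wrist','w14'); im=a['image'].astype(int); S=im.sum(2); s=sense(); print(s['tool_pos'],s['ft_force'],s['grip_force'])
o=(im[:,:,0]-im[:,:,2]>50)&(im[:,:,0]>100); e=[]
for r in range(265,336,4):
    q=np.nonzero(o[r,250:400])[0]+250; e.append((bp(a,(q.min(),r),82)+bp(a,(q.max()+1,r),82))/2)
e=np.array(e); k=np.polyfit(e[:,1],e[:,0],1)
m=(S>560)&(np.arange(640)>295)&(np.arange(640)<340); L=[]
for r in range(166,184): q=np.nonzero(m[r])[0]; L.append(bp(a,(q.mean()+.5,r),14))
L=np.array(L).mean(0)
print('slope',k[0],'block',L.round(1),'handle centre line at block y',np.polyval(k,L[1]).round(2), 'with 0.0945:',(e[:,0].mean()+.0945*(L[1]-e[:,1].mean())).round(2))
for q,n in (('big_capsule_center','scene'),('small_capsule_center','scene'),('pusher','scene'),('spice_tin','top'),('teaspoon','scene'),('salt','scene'),('mug','scene'),('sugar_jar','scene'),('espresso_cup','scene')):
    p=snapshot(n); print(q,[(np.round(d['location'],1).tolist(),round(d['conf'],2)) for d in place_of(p,q)[:2]])
E
```

```text
time: 30.95
tool_pos: [536.7, 55.9, 31.2]
tcp_rot: [179.8, -0.0, 84.6]
ft_force: [6.2, -1.6, 4.2]
finger_gap: 13.2
grip_force: 59.8
[536.69468284  55.91991107  31.1746241 ] [ 6.49410592 -1.27806614  3.79169032] 59.81656014919281
slope 0.0888082010087281 block [539.9  90.8  14. ] handle centre line at block y 539.49 with 0.0945: 539.67
big_capsule_center [([592.1, 298.9, 27.1], 0.93), ([615.4, -237.9, 1.0], 0.71)]
small_capsule_center [([620.8, -237.8, 20.1], 0.48)]
pusher [([533.7, 57.4, 11.7], 0.74), ([758.9, 214.5, 0.1], 0.56)]
spice_tin [([394.3, 59.4, -1.8], 0.75)]
teaspoon [([396.8, -68.3, 0.9], 0.59)]
salt [([509.8, 424.1, -2.9], 0.65)]
mug [([767.5, -213.5, 1.8], 0.67), ([590.6, 302.6, 28.3], 0.5)]
sugar_jar [([758.1, 217.2, -4.5], 0.75)]
espresso_cup [([491.5, -431.4, -1.5], 0.87), ([397.3, -68.6, -1.6], 0.71)]
```

The handle is over the line to within about 0.3 mm, the grip is firm at 60 N, and everything else is in place.

```bash
python3 -c "from bench import hand_in; print(hand_in())"
```

```text
the job is handed in; nothing more can be done
None
```

The job is handed in: the large capsule stands in the square dish, the small one stands in the round dish, the handle is held over the mark to within about 0.3 mm as measured, and the other things were left where they stood.

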